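# Clamp the food tub shut on its stand

### The arm

A 6-joint arm with a two-finger parallel gripper is mounted at the origin on a cart in front of the work surface, level with it; the furniture and walls round the work are solid. World frame = base frame: x ahead of the robot, y to its left, z up, the work surface at z = 0. Lengths are in mm, angles in rad, forces in N, time in s.
With the tool pointing down it reaches from about 275 to 875 mm from the base axis. Payload 12.5 kg.
Tool frame: the origin (TCP) lies at the very end of the fingers, on their centre line; the grasp point (between the pads) lies 19 mm behind it; z points along the fingers, y is the line along which they close (so a half turn about z gives the same grasp; the last joint's range is limited). The gripper opens to 85 mm and grips with 20 to 120 N. Pads are 22 mm wide; open, the fingers measure 114 mm over their backs; the gripper's body (76 mm by 85 mm) begins 54 mm behind the grasp point. The pads swing forward as they close: fully open they stand 13 mm farther back than shut.
Start: joints at [-1.286, 0.351, 1.652, -0, 1.139, -0.085], TCP at [198.804, -512.798, 231.29] pointing down, gripper open.
Joint ranges: [-2.75, 2.75], [-0.79, 2.1], [0.01, 2.65], [-1.57, 4.71], [0.07, 3.14], [-2.87, 2.87]. Speed limits (rad/s): [2.22, 2.22, 2.79, 3.14, 3.14, 3.14].

### API

Orientations are given as a rotation vector (axis times angle).
In Python, from plant import ctrl, eyes, finish_job gives the robot as it stands (ctrl), with the cameras (eyes) and the job as plain functions.
- The arm moves only by the shell command python3 nudge.py FILE [OPENING] [FORCE], which reads ROWS from the file FILE. ROWS is a JSON list of rows, 1 to 12 of them, each written [[dx, dy, dz], turn]: dx, dy, dz in shares of the most that a row can go, 1 being 62.5 mm, then a turn about the tool's z in rad; each row shifts and turns the commanded pose from where the row before left it, along the tool's axes as they then stand; what a row does not reach is not made up. A row lasts 1/8 s, in which the tool goes at most 62.5 mm and 0.188 rad, less where a joint would pass 70% of its speed; a pose out of reach is approached as far as the arm can. OPENING is the finger opening in mm, set as the command begins (- or left out keeps the last). The fingers move at their own pace and stop on an object; FORCE is the grip in N (left out, the last holds). Time passes only in rows, so rows that do not move let the fingers close. It prints the time, the measured TCP pose, the force, the opening and the grip force at its end. Input that does not fit is refused with a message, and nothing moves.
- ctrl.observe(): the state, without advancing time (a new reading comes with each control period).
- eyes.snapshot(name): name is "side" or "top"; returns a dict with "img" (400x640x3 uint8, red, green, blue), "z_map" (400x640 float32, mm along the optical axis (not along the pixel's ray), 0 where there is no reading), "fx", "fy", "cx", "cy" (pixels), "position" and "rotation" of the camera in the world. Camera axes: x right, y down, z forward; pixel columns grow to the right and rows downward; lengths in mm; the calibration is good to about 2 mm. A picture is of the moment at which its call begins.
- finish_job(): hands the job in; it is judged then, once.
The state is a dict: "t": time; "q": joint angles; "qvel": joint speeds; "joint_torque": joint torques, N m; "tool_pos": TCP position; "tool_rot": TCP orientation; "wrist_force": force on the tool from outside, world axes, zero at the start; "moment": the same for the moment, N m; "width": finger opening in mm; "grasp_force": force on a finger pad.
Only numpy, scipy, OpenCV 4.12 (cv2) and the standard library are available. Lean on these libraries where they do the work, as an engineer would, in place of code of your own. Each camera call takes 0.05 s, during which the arm holds its last target. There are 200 camera calls.

### The job

With the fingertips only, push the long lidded food tub back across its steel stand until it sits flush against the back stop, and then push the clamp's black-gripped lever up and over its dead point until it snaps into lock and the rubber pad holds the tub's lid down. Slide the tub flat on the stand, never lift or tip it, and leave the jar, sauce cup, onion and lemon where they are.

Things in the scene. Friction and masses are not known exactly. Their poses are not given: they have to be found in the camera images.
- stand: Steel clamping stand, fixed, place and yaw vary. Origin: on the worktop, under the centre of the tub when that is home. x points from the open front to the back stop, y (left, seen from the front) to the clamp, z up. Base plate 5 mm thick, x -130 to 75, y -95 to 100 mm; the clamp's foot plate goes on to y = 190 mm, x -45 to 60 mm.
- back_stop (a point): Middle of the top front edge of the back stop, an upright plate 180 mm wide along the stand's y: x = 50, y = 0, z = 60 mm of the stand. The tub's lid edge meets it when home.
- pedestal_top (a point): Top centre of the clamp's housing, at x = 10, y = 135, z = 122 mm of the stand. Pedestal 34 mm (x) by 38 mm (y), with steel cheeks. Lever and hold-down arm, one bent piece, move in the plane x = 10 mm of the stand. Open, the arm stands up to z = 185 mm, its pad over the tub at y = 60 mm, z = 150 mm; locked, it lies level over the lid.
- tub: Long food tub with a blue lid (fixed on) standing on the stand, loose, 0.3 to 0.6 kg, 100 deep (x) x 166 wide (y) x 60 mm high. Origin: centre of its underside; axes as the stand's when home. Starts 35 to 65 mm short of home, up to 12 mm to a side, 0.12 rad askew. Home: origin at x = 0, z = 5 mm of the stand. Slides at 2 to 6 N. The lid rim (top 10 mm) stands 2 mm out from the walls.
- clamp_lever (a joint): Lever angle about point lever_pivot (axis: the stand's x). 0 = open: the lever leans away from the tub, 45 degrees above level. Grows as it is pushed up and over towards the tub. Sprung: below the dead point at 0.85 (nearly upright) it springs back open, past it it snaps to the stop at 1.10 = locked. Takes up to 12 N sideways at the tip. The arm turns with it.
- lever_tip (a point): Centre of the round end of the lever's black grip (22 mm thick, round; the grip runs from 46 to 100 mm from the pivot, this point is at 100 mm). Open, it lies at x = 10, y = 206, z = 176 mm of the stand; at the dead point at z = 205 mm. Moves with the lever.
- lever_pivot (a point): Point on the lever's hinge axis: x = 10, y = 135, z = 105 mm of the stand.
- clamp_pad: Rubber pad, 22 mm across, on a sprung spindle at the end of the hold-down arm (body origin at the lever's pivot). Locked, it presses the lid about 60 mm to the clamp's side of the tub's centre, with some 3 N.
- jar: Glass jar with a red screw lid, 65 mm across, 100 mm high, standing to the right of the stand; a bystander. Origin at the centre of its underside.
- cup: Small steel sauce cup, 55 mm across, 32 mm high, in front of the clamp's foot; a bystander. Origin at the centre of its underside.
- onion: Onion, 79 mm across, 85 mm high, at the left front; a bystander. Origin at its underside.
- lemon_1: Lemon, 72 x 55 x 56 mm, at the right front; a bystander. Origin at its underside.

How it is judged:
By the outcome, as a careful person would: the job done as asked, in the order asked, and still so for the second after the job is handed in, with the robot touching nothing.
It also fails if it takes over 54 s, if anything falls off the work surface, if the arm or the gripper's body presses on something with over 40 N, if the wrist force passes 120 N, or if a joint passes its speed limit or range.

## Working session

There is one attempt and no reset: what is moved stays moved. The work goes in short steps, Python scripts to look and compute and a shell command to move; the robot and the scene stay as the last step left them, time stands still between calls to the robot, and variables do not carry over. Pictures are saved under pics/ and viewed, at most 10 in all, crops included, and the job is handed in when it is done.

```bash
mkdir -p pics; ls
cat > h.py <<'E'
import numpy as np,cv2
from plant import ctrl, eyes, finish_job
from scipy.spatial.transform import Rotation as R
def snap(n,f=None):
    s=eyes.snapshot(n)
    if f: cv2.imwrite('pics/'+f+'.png',s['img'][:,:,::-1]); np.savez('pics/'+f+'.npz',**s)
    return s
def load(f): return dict(np.load('pics/'+f+'.npz'))
def rot(s):
    r=np.array(s['rotation']); return r if r.shape==(3,3) else R.from_rotvec(r).as_matrix()
def pts(s):
    z=s['z_map']; v,u=np.mgrid[:400,:640]
    c=np.stack([(u-s['cx'])/s['fx']*z,(v-s['cy'])/s['fy']*z,z],-1)
    return c@rot(s).T+np.array(s['position'])
def proj(s,p):
    c=(np.asarray(p)-s['position'])@rot(s); return c[...,:2]/c[...,2:]*[s['fx'],s['fy']]+[s['cx'],s['cy']]
E
python3 - <<'E'
from h import *
o=ctrl.observe();print(o['t'],o['tool_pos'],o['tool_rot'],o['width'])
for n in('side','top'):
    s=snap(n,n+'0');print(n,s['position'],s['rotation'],s['fx'],s['cx'],s['cy'])
a=load('side0')['img'];b=load('top0')['img']
E
```

```text
nudge.py
pics
plant.py
0.0 [ 198.71246604 -512.49798351  230.76108219] [-3.08692454e+00 -5.77335258e-01  1.90130439e-04] 85.58596792864162
side [ 189.6116824   748.98075099 1448.12859918] [-0.61278559  2.88428099 -0.77441465] 500.05607817707494 320.5855131049093 204.3335772834003
top [ 385.63022908   49.62343207 1337.17416094] [-2.20412333  2.1509872  -0.07704271] 385.61292649735543 311.35112327297463 194.6269143497102
```

View pics/side0.png

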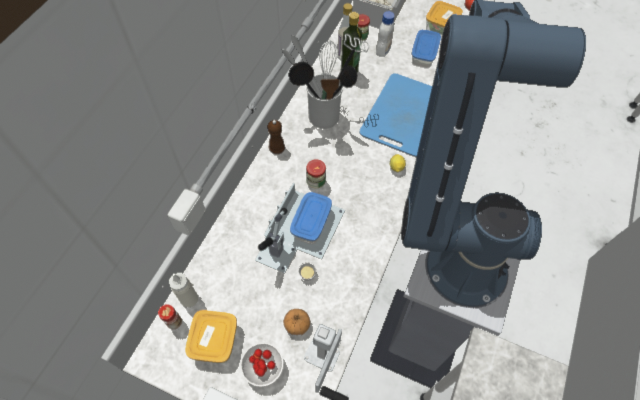

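View pics/top0.png

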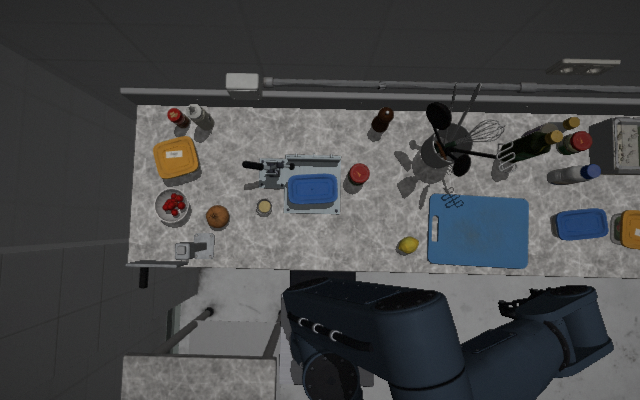

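The side view shows the tub at about (312,217), the back stop at (280,205) and the black lever grip at (265,243). The top view shows the tub at (313,190), the back stop at (313,158), the grip end at (245,165), the cup at (264,207) and the jar at (358,174). I'll enlarge both.

Run:
```python
from h import *
a=load('top0')['img'][140:230,230:380,::-1];b=load('side0')['img'][155:285,245:355,::-1]
a=cv2.resize(a,None,fx=5,fy=5,interpolation=cv2.INTER_CUBIC);b=cv2.resize(b,None,fx=4.5,fy=4.5,interpolation=cv2.INTER_CUBIC)
cv2.imwrite('pics/tc.png',a);cv2.imwrite('pics/sc.png',b)
for n in('top0','side0'):
    s=load(n);P=pts(s);h=s['img'].astype(int)
    blue=(h[...,2]>h[...,0]+60)&(np.linalg.norm(P[...,:2]-[520,50],axis=-1)<300)
    z=P[...,2]
    m=blue&(z>45)&(z<90); q=P[m];print(n,blue.sum(),m.sum(),np.median(q,0))
    r=cv2.minAreaRect(q[:,:2].astype(np.float32));print('lid',r)
    c=cv2.boxPoints(r);print(c.round())
    for u,v in ([(313,157),(253,165),(245,165),(272,168),(264,207),(358,174),(218,217)] if n=='top0' else [(265,243),(280,205)]): print((u,v),P[v,u].round())
```

```text
top0 1332 1304 [506.12360528  58.87175587  60.90594604]
lid ((506.990234375, 58.56916427612305), (95.68482208251953, 161.2611541748047), 4.277353286743164)
[[453. 135.]
 [465. -25.]
 [561. -18.]
 [549. 143.]]
(313, 157) [612.  58.  60.]
(253, 165) [565. 241. 165.]
(245, 165) [561. 262. 184.]
(272, 168) [562. 186. 131.]
(264, 207) [443. 223.  13.]
(358, 174) [553. -88. 101.]
(218, 217) [404. 366.  70.]
side0 1352 1352 [505.69488753  62.9087825   61.46346164]
lid ((505.3227233886719, 59.696380615234375), (98.82962036132812, 170.05245971679688), 3.693218946456909)
[[451. 141.]
 [461. -28.]
 [560. -22.]
 [549. 148.]]
(265, 243) [560. 251. 176.]
(280, 205) [610.  67.  62.]
```

View pics/tc.png

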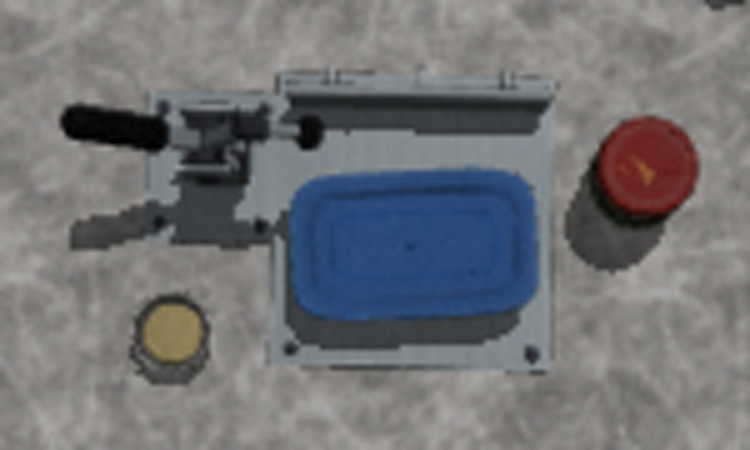

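View pics/sc.png

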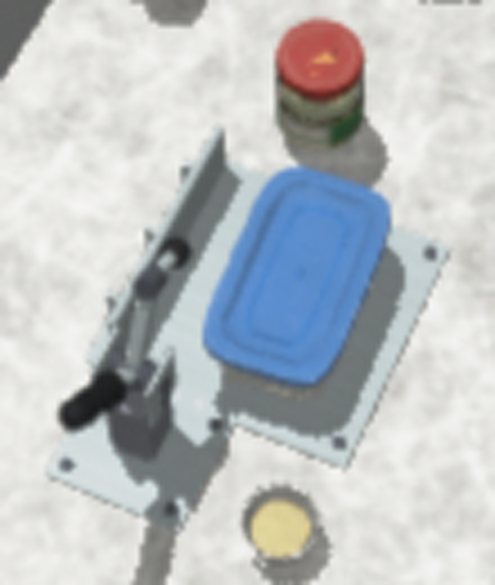

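The top crop shows the stand nearly square to the world, with the tub slightly askew and the lever grip at crop (62–165,125), leaning left. The side crop confirms it: grip end at crop (70,413), pad at (175,250). Next I'll fit the stand's pose from the depth.

Run:
```python
from h import *
for n in('top0','side0'):
    s=load(n);P=pts(s);im=s['img'].astype(int);x,y,z=P[...,0],P[...,1],P[...,2]
    m=(z>54)&(z<66)&(x>590)&(x<640)&(y>-60)&(y<180); q=P[m]
    # front edge: min x per y-bin
    B=[]
    for y0 in range(-40,160,10):
        w=q[(q[:,1]>=y0)&(q[:,1]<y0+10)]
        if len(w): B.append((y0+5,w[:,0].min(),w[:,0].max()))
    B=np.array(B);print(n,'stop y',q[:,1].min(),q[:,1].max(),'front fit',np.polyfit(B[:,0],B[:,1],1),'back',np.polyfit(B[:,0],B[:,2],1),B[:,1].round())
    g=(z>100)&(z<215)&(im.max(-1)<60)&(y>195)&(y<300)&(x>520)&(x<610);w=P[g];print('grip',g.sum(),w.mean(0),w.min(0),w.max(0));print(w[np.argsort(-w[:,1])[:5]].round())
    p=(z>100)&(y>30)&(y<300)&(x>520)&(x<610); w=P[p]
    print('lever plane x(y)',np.polyfit(w[:,1],w[:,0],1))
s=load('top0')
# plate corners (z=5) ray-plane
def ray(s,uv,zz):
    d=rot(s)@[(uv[0]-s['cx'])/s['fx'],(uv[1]-s['cy'])/s['fy'],1];return s['position']+d*(zz-s['position'][2])/d[2]
for c in[(270,362),(547,370),(291,348),(531,354)]: print('plate',ray(s,(230+(c[0]+.5)/5-.5,140+(c[1]+.5)/5-.5),5).round(1))
for c in[(278,93),(556,98)]: print('stop edge',ray(s,(230+(c[0]+.5)/5-.5,140+(c[1]+.5)/5-.5),60).round(1))
t=load('side0')
for c in[(348,467),(450,250)]: print('plate side',ray(t,(245+(c[0]+.5)/4.5-.5,155+(c[1]+.5)/4.5-.5),5).round(1))
print(np.array(R.from_rotvec(ctrl.observe()['tool_rot']).as_matrix()).round(3))
```

```text
top0 stop y -32.36059774337369 145.48731275428491 front fit [-2.12716003e-03  6.06650717e+02] back [-6.26751680e-03  6.12350992e+02] [608. 607. 607. 607. 607. 607. 606. 607. 606. 606. 605. 608. 605. 605.
 605. 607. 607. 607. 607.]
grip 167 [564.67061864 236.69831092 158.26508251] [543.58697515 195.06211933 106.9717456 ] [583.84028063 272.7088172  190.01070564]
[[562. 273. 177.]
 [568. 272. 180.]
 [564. 272. 182.]
 [570. 269. 183.]
 [558. 269. 182.]]
lever plane x(y) [-5.09274461e-03  5.65795466e+02]
side0 stop y -29.755755050833955 152.14641325488765 front fit [1.27187279e-02 6.03400838e+02] back [-1.71311214e-03  6.10427550e+02] [604. 602. 604. 604. 605. 603. 604. 605. 604. 603. 603. 604. 604. 606.
 609. 604. 603. 605. 607.]
grip 91 [559.6899291  247.68308664 166.94208555] [552.03889148 218.33106331 133.23403955] [571.8387289  274.81822723 192.37708441]
[[559. 275. 183.]
 [559. 274. 189.]
 [564. 274. 178.]
 [557. 273. 182.]
 [567. 273. 179.]]
lever plane x(y) [-1.68748561e-02  5.65242779e+02]
plate [427.7 155.5   5. ]
plate [426.8 -35.8   5. ]
plate [437.7 141.3   5. ]
plate [437.6 -24.6   5. ]
stop edge [606.1 151.3  60. ]
stop edge [607.1 -34.9  60. ]
plate side [422.7 158.7   5. ]
plate side [423.9 -30.6   5. ]
[[ 0.932  0.361 -0.   ]
 [ 0.361 -0.932  0.001]
 [ 0.    -0.001 -1.   ]]
```

Both views agree. The stand has about zero yaw with its origin near (555.5, 59), and the lever plane is at x≈565. The tub centre is at (506,59), yaw about +0.07, so it's roughly 50 mm short of home. I'll push it with the two open fingers spread along world y. First I move in front of the tub.

The rows are not in the units I measure in: shifts go in shares of 62.5 mm. I convert before sending: -37.3 mm is -0.5968, 34.6 mm is 0.5536.

```bash
echo '[[[0.5536, -0.5968, 0], 0], [[0.5536, -0.5968, 0], 0], [[0.5536, -0.5968, 0], 0], [[0.5536, -0.5968, 0], 0], [[0.5536, -0.5968, 0], 0], [[0.5536, -0.5968, 0], 0], [[0.5536, -0.5968, 0], 0], [[0.5536, -0.5968, 0], 0], [[0.5536, -0.5968, 0], 0], [[0.5536, -0.5968, 0], 0], [[0.5536, -0.5968, 0], 0], [[0.5536, -0.5968, 0], 0]]' > m.json && python3 nudge.py m.json 75; echo '[[[0, 0, 0.48], 0.185], [[0, 0, 0.48], 0.185], [[0, 0, 0], 0], [[0, 0, 0], 0]]' > m.json && python3 nudge.py m.json
```

```text
t: 1.6
tool_pos: [424.4, 56.4, 231.2]
tool_rot: [3.088, 0.578, -0.0]
wrist_force: [1.6, -0.1, 0.9]
width: 75.1
grasp_force: 0.0
t: 2.1
tool_pos: [424.6, 54.5, 172.2]
tool_rot: [-3.142, -0.006, -0.001]
wrist_force: [0.3, -0.3, -0.3]
width: 75.2
grasp_force: 0.0
```

```bash
echo '[[[-0.048, -0.048, 0.64], 0], [[0, 0, 0.64], 0], [[0, 0, 0.64], 0], [[0, 0, 0.544], 0], [[0, 0, 0], 0]]' > m.json && python3 nudge.py m.json; echo '[[[0.128, 0, 0], 0], [[0.096, 0, 0], 0], [[0.064, 0, 0], 0], [[0.064, 0, 0], 0], [[0.064, 0, 0], 0], [[0.064, 0, 0], 0], [[0.064, 0, 0], 0], [[0.064, 0, 0], 0], [[0, 0, 0], 0]]' > m.json && python3 nudge.py m.json
python3 - <<'E'
from h import *
s=snap('top','top1');P=pts(s);h=s['img'].astype(int)
m=(h[...,2]>h[...,0]+60)&(np.abs(P[...,0]-520)<100)&(np.abs(P[...,1]-59)<110)&(P[...,2]>45)
print(cv2.minAreaRect(P[m][:,:2].astype(np.float32)),np.percentile(P[m][:,2],[5,50,95]))
E
```

```text
t: 2.72
tool_pos: [420.9, 57.5, 16.8]
tool_rot: [3.142, 0.003, -0.004]
wrist_force: [1.7, -0.9, 0.7]
width: 74.7
grasp_force: 0.0
t: 3.85
tool_pos: [459.7, 57.6, 17.3]
tool_rot: [3.142, -0.0, 0.001]
wrist_force: [1.1, -0.0, 0.3]
width: 75.0
grasp_force: 0.0
((545.9860229492188, 55.38059997558594), (161.18646240234375, 50.23456573486328), 86.53833770751953) [56.61712881 61.60950238 66.83337392]
```

Run:
```python
from h import *
s=snap('side','side1');b=s['img'][140:290,235:400,::-1]
cv2.imwrite('pics/s1c.png',cv2.resize(b,None,fx=4,fy=4,interpolation=cv2.INTER_CUBIC))
P=pts(s);h=s['img'].astype(int)
m=(h[...,2]>h[...,0]+60)&(np.abs(P[...,0]-520)<100)&(np.abs(P[...,1]-59)<110)&(P[...,2]>45)
q=P[m];print(cv2.boxPoints(cv2.minAreaRect(q[:,:2].astype(np.float32))).round(),np.percentile(q[:,0],[1,99]),np.polyfit(q[:,0],q[:,2],1))
```

```text
[[473. 140.]
 [478.  -1.]
 [571.   3.]
 [567. 143.]] [477.4850716  567.05949148] [-9.73563633e-02  1.14360544e+02]
```

View pics/s1c.png

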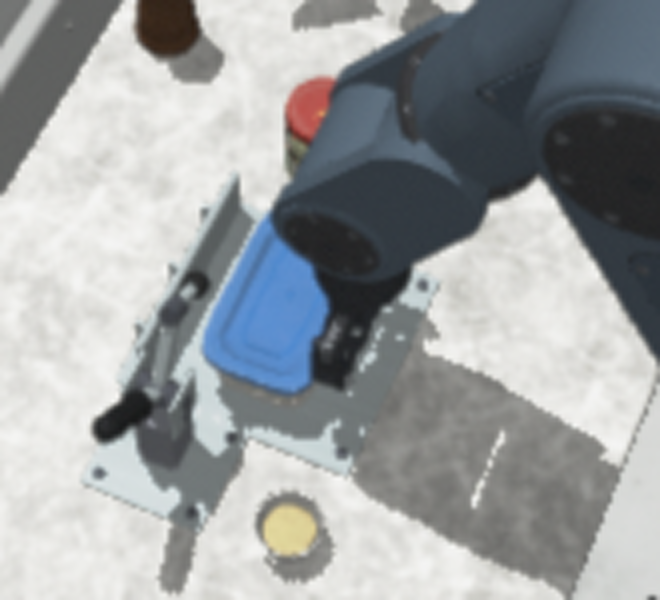

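The fingers are pushing the tub's front edge, with the tub flat between them and the stop. The gripper body stays clear of the clamp pad at crop (195,285). Continue.

```bash
cat >> h.py <<'E'
def lid(n):
    s=snap(n);P=pts(s);h=s['img'].astype(int)
    m=(h[...,2]>h[...,0]+60)&(np.abs(P[...,0]-520)<110)&(np.abs(P[...,1]-59)<110)&(P[...,2]>45)
    m=cv2.erode(m.astype(np.uint8),np.ones((3,3)))>0
    q=P[m];A=np.c_[q[:,:2],np.ones(len(q))];c=np.linalg.lstsq(A,q[:,2],rcond=None)[0]
    B=np.array([(y0+5,q[(q[:,1]>=y0)&(q[:,1]<y0+10),0].max()) for y0 in range(0,120,10) if ((q[:,1]>=y0)&(q[:,1]<y0+10)).any()])
    print(n,'tilt',c[:2].round(3),'back edge slope,x@59',np.polyfit(B[:,0]-59,B[:,1],1).round(3),'y',np.percentile(q[:,1],[0.5,99.5]).round(1))
E
echo '[[[0.064, 0, 0], 0], [[0.064, 0, 0], 0], [[0.064, 0, 0], 0], [[0.064, 0, 0], 0], [[0.064, 0, 0], 0], [[0.064, 0, 0], 0], [[0.064, 0, 0], 0], [[0, 0, 0], 0]]' > m.json && python3 nudge.py m.json;python3 - <<'E'
from h import *
lid('top');lid('side')
s=snap('side')
print(ctrl.observe()['wrist_force'])
E
```

```text
t: 4.95
tool_pos: [487.7, 57.6, 17.3]
tool_rot: [-3.142, 0.0, -0.001]
wrist_force: [-0.4, -0.5, -0.3]
width: 74.7
grasp_force: 0.0
top tilt [ 0.24  -0.004] back edge slope,x@59 [-2.4000e-02  5.9161e+02] y [-16.1 114.3]
side tilt [0.018 0.023] back edge slope,x@59 [-1.35000e-01  5.86784e+02] y [ 20.7 135.7]
[-0.24666423  0.28757738 -0.27547485]
```

In the tool's units: 2 mm is 0.032, 3 mm is 0.048.

```bash
echo '[[[0.048, 0, 0], 0], [[0.048, 0, 0], 0], [[0.032, 0, 0], 0], [[0, 0, 0], 0]]' > m.json && python3 nudge.py m.json; for i in 1 2; do echo '[[[0.016, 0, 0], 0], [[0.016, 0, 0], 0]]' > m.json && python3 nudge.py m.json | egrep 'pos|force'; done
```

```text
t: 5.6
tool_pos: [495.2, 57.6, 17.2]
tool_rot: [-3.142, 0.0, 0.0]
wrist_force: [-3.1, -0.5, 0.0]
width: 75.0
grasp_force: 1.0
tool_pos: [495.5, 57.6, 17.1]
wrist_force: [-13.2, -0.8, 9.8]
grasp_force: 6.6
tool_pos: [495.6, 57.6, 16.9]
wrist_force: [-23.2, -0.4, 17.4]
grasp_force: 11.4
```

Force rises sharply at x≈495.4, as expected at the stop (606 − 100 − 11). Back off, raise and check.

In the tool's units: -10 mm is -0.16, -55 mm is -0.88.

```bash
echo '[[[-0.16, 0, 0], 0], [[-0.48, 0, 0], 0], [[-0.48, 0, 0], 0], [[0, 0, -0.8], 0], [[0, 0, -0.88], 0], [[0, 0, -0.88], 0], [[-0.8, 0.8, -0.88], 0], [[-0.8, 0.8, 0], 0], [[0, 0.8, 0], 0], [[0, 0, 0], 0]]' > m.json && python3 nudge.py m.json 0
python3 - <<'E'
from h import *
lid('top');lid('side')
a=snap('top','top2')['img'][140:230,230:380,::-1]
cv2.imwrite('pics/t2c.png',cv2.resize(a,None,fx=5,fy=5,interpolation=cv2.INTER_CUBIC))
E
```

```text
t: 7.35
tool_pos: [350.2, -73.9, 216.2]
tool_rot: [3.14, -0.007, 0.004]
wrist_force: [-0.0, -0.3, -1.1]
width: -0.5
grasp_force: 0.0
top tilt [-0.022 -0.006] back edge slope,x@59 [-2.70000e-02  5.98369e+02] y [-19.8 129.8]
side tilt [-0.016  0.004] back edge slope,x@59 [-2.01000e-01  5.91136e+02] y [-17.  135.5]
```

View pics/t2c.png

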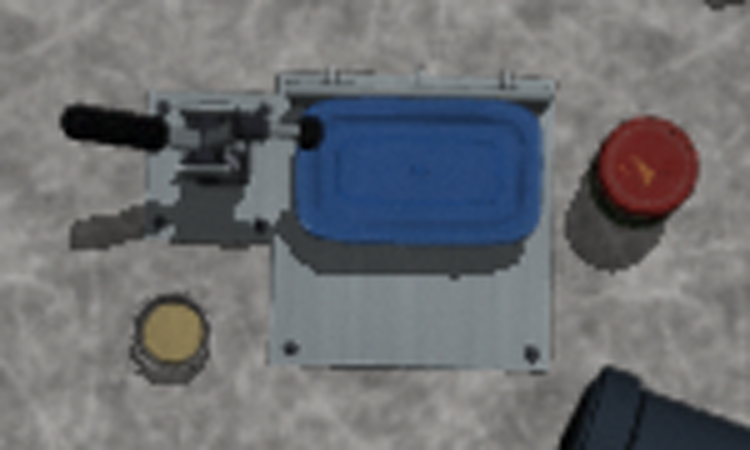

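The back-edge row of the tub runs parallel to the stop, at crop y≈98 from x 320 to 530, so the tub is flush. Pad and lever haven't moved. Next I go round the front to outside the lever.

In the tool's units: -47 mm is -0.752.

```bash
echo '[[[0, -0.752, 0], 0], [[0, -0.752, 0], 0], [[0, -0.752, 0], 0], [[0, -0.752, 0], 0], [[0, -0.752, 0], 0], [[0, -0.752, 0], 0], [[0, -0.752, 0], 0], [[0, -0.752, 0], 0], [[0, 0, 0], 0]]' > m.json && python3 nudge.py m.json 0 60; echo '[[[0.864, 0, -0.08], 0], [[0.864, 0, -0.08], 0], [[0.864, 0, 0], 0], [[0.848, 0, 0], 0], [[0, 0, 0], 0]]' > m.json && python3 nudge.py m.json;python3 -c "
from h import *
print(ctrl.observe()['q'])"
```

```text
t: 8.62
tool_pos: [348.9, 307.8, 215.2]
tool_rot: [-3.141, -0.008, 0.0]
wrist_force: [-0.7, -0.4, 0.3]
width: 0.0
grasp_force: 0.0
t: 9.25
tool_pos: [566.8, 304.1, 224.4]
tool_rot: [3.141, -0.002, -0.001]
wrist_force: [-0.7, -0.4, 0.2]
width: 0.3
grasp_force: 0.0
[ 4.20152630e-01  5.27836555e-01  1.39804860e+00 -2.34758940e-04
  1.21648941e+00  1.99221654e+00]
```

```bash
echo '[[[0, 0, 0], -0.1745], [[0, 0, 0], -0.1745], [[0, 0, 0], -0.1745], [[0, 0, 0], -0.1745], [[0, 0, 0], -0.1745], [[0, 0, 0], -0.1745], [[0, 0, 0], -0.1745], [[0, 0, 0], -0.1745], [[0, 0, 0], -0.1745], [[0, 0, 0.512], 0], [[0, 0, 0.512], 0], [[0, 0, 0], 0]]' > m.json && python3 nudge.py m.json; echo '[[[-0.08, 0, 0], 0], [[-0.08, 0, 0], 0], [[-0.08, 0, 0], 0], [[-0.08, 0, 0], 0], [[0, 0, 0], 0]]' > m.json && python3 nudge.py m.json
```

```text
t: 10.75
tool_pos: [562.9, 304.4, 159.7]
tool_rot: [-2.22, -2.221, 0.007]
wrist_force: [-0.2, 0.1, 0.9]
width: 0.4
grasp_force: 0.0
t: 11.38
tool_pos: [565.4, 286.0, 162.8]
tool_rot: [-2.221, -2.219, -0.006]
wrist_force: [-0.1, 11.3, 1.8]
width: -0.2
grasp_force: 5.5
```

Contact at y≈286, as expected. Push on.

In the tool's units: -8 mm is -0.128.

```bash
echo '[[[-0.128, 0, 0], 0], [[-0.128, 0, 0], 0], [[-0.128, 0, 0], 0], [[-0.128, 0, 0], 0]]' > m.json && python3 nudge.py m.json; echo '[[[-0.112, 0, 0], 0], [[-0.112, 0, 0], 0], [[-0.112, 0, 0], 0], [[-0.112, 0, 0], 0]]' > m.json && python3 nudge.py m.json; echo '[[[-0.096, 0, 0], 0], [[-0.096, 0, 0], 0], [[-0.064, 0, 0], 0], [[0, 0, 0], 0]]' > m.json && python3 nudge.py m.json
```

```text
t: 11.88
tool_pos: [566.0, 254.3, 163.5]
tool_rot: [-2.221, -2.221, -0.009]
wrist_force: [-0.0, 12.2, 7.9]
width: 0.3
grasp_force: 5.9
t: 12.38
tool_pos: [565.2, 224.3, 161.9]
tool_rot: [-2.222, -2.221, -0.001]
wrist_force: [-0.1, 3.1, 0.4]
width: -0.0
grasp_force: 0.0
t: 12.88
tool_pos: [565.1, 208.0, 161.6]
tool_rot: [2.222, 2.22, -0.001]
wrist_force: [-0.1, 0.5, 0.4]
width: -0.1
grasp_force: 0.0
```

Force has dropped to zero, so the lever probably went over its dead point. Back off and look.

In the tool's units: -60 mm is -0.96, -50 mm is -0.8.

```bash
echo '[[[0.48, 0, 0], 0], [[0.64, 0, 0], 0], [[0.64, 0, -0.48], 0], [[0, -0.8, -0.8], 0], [[0, -0.8, 0], 0], [[0, -0.96, 0], 0], [[0, -0.96, 0], 0], [[0, 0, 0], 0]]' > m.json && python3 nudge.py m.json
python3 - <<'E'
from h import *
lid('top')
s=snap('side','side3');t=snap('top','top3')
a=cv2.resize(t['img'][140:230,230:380],(600,360),interpolation=cv2.INTER_CUBIC);b=cv2.resize(s['img'][155:285,245:355],None,fx=4,fy=4,interpolation=cv2.INTER_CUBIC)[140:500]
b=cv2.resize(s['img'][170:290,240:373],(600,541),interpolation=cv2.INTER_CUBIC)
cv2.imwrite('pics/s3c.png',b[:,:,::-1]);cv2.imwrite('pics/t3c.png',a[:,:,::-1])
E
```

```text
t: 13.88
tool_pos: [348.0, 318.5, 236.1]
tool_rot: [-2.219, -2.224, 0.001]
wrist_force: [0.9, 0.2, 0.1]
width: 0.1
grasp_force: 0.0
top tilt [-0.012 -0.   ] back edge slope,x@59 [-2.20000e-02  5.98565e+02] y [-19.7 129.5]
```

View pics/s3c.png

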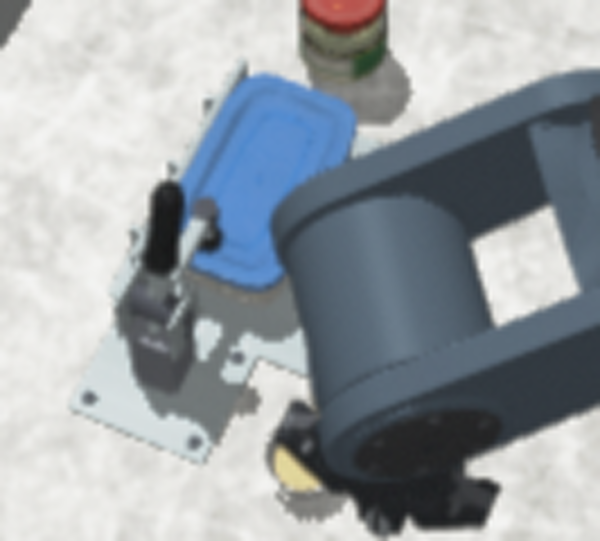

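View pics/t3c.png

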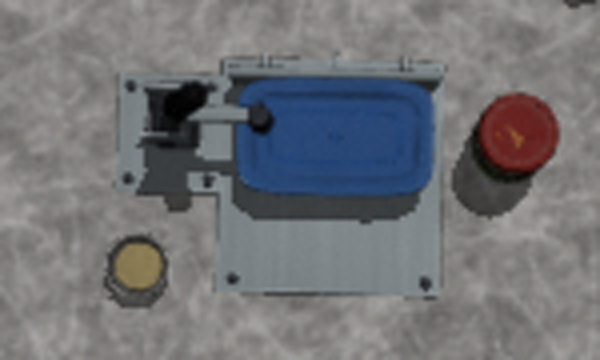

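The lever is upright past its dead point and the arm lies level, with the pad on the lid at top-crop (260,117). The cup and jar haven't moved. I'll check the lock angle and flushness with sub-pixel edges before handing in.

Run:
```python
from h import *
s=load('top3');P=pts(s);im=s['img'].astype(float);g=im[...,2]-im[...,0]
def ray(u,v,zz):
    d=rot(s)@[(u-s['cx'])/s['fx'],(v-s['cy'])/s['fy'],1];return s['position']+d*(zz-s['position'][2])/d[2]
F=[];K=[];S=[]
gray=im.mean(-1)
for u in range(300,333):
    c=g[:,u]; 
    r=[v for v in range(150,200) if (c[v]-45)*(c[v+1]-45)<0]
    if not r: continue
    f=lambda v:v+(45-c[v])/(c[v+1]-c[v])
    K.append(ray(u,f(r[0]),65)[:2]);F.append(ray(u,f(r[-1]),65)[:2])
    v=150+np.argmax(np.diff(gray[150:160,u])) ; S.append(ray(u,v+.5,60)[:2])
for n,q in(('back',K),('front',F),('stop rear top edge',S)):
    q=np.array(q);print(n,np.polyfit(q[:,1]-59,q[:,0],1).round(4),np.std(q[:,0]).round(2))
for n in('top3','side3'):
    s=load(n);P=pts(s);m=(P[...,2]>150)&(P[...,0]>530)&(P[...,0]<600)&(P[...,1]>100)&(P[...,1]<280);w=P[m];print(n,m.sum(),w[w[:,2].argsort()[-6:]].round())
```

```text
back [-1.42400e-01  5.96214e+02] 23.14
front [-2.000000e-02  5.069184e+02] 0.83
stop rear top edge [8.000000e-02 6.220562e+02] 5.76
top3 78 [[568. 160. 211.]
 [568. 157. 211.]
 [562. 160. 211.]
 [562. 163. 211.]
 [565. 160. 212.]
 [562. 166. 213.]]
side3 147 [[557. 162. 211.]
 [559. 159. 211.]
 [566. 170. 211.]
 [562. 165. 213.]
 [567. 161. 213.]
 [566. 164. 213.]]
```

Run:
```python
from h import *
def fit(img,us,lo,hi,ch,sgn):
    q=[]
    for u in us:
        c=ch(img)[:,u]; d=sgn*np.diff(c[lo:hi+1]); k=d.argmax(); 
        if d[k]<8: continue
        w=np.clip(d[max(k-1,0):k+2],0,None); q.append((u,lo+(w*np.arange(max(k-1,0),max(k-1,0)+len(w))).sum()/w.sum()+.5))
    q=np.array(q);p=np.polyfit(q[:,0]-313,q[:,1],1);r=q[:,1]-np.polyval(p,q[:,0]-313);k=abs(r)<.5
    return np.polyfit(q[k,0]-313,q[k,1],1).round(4),k.sum(),r[k].std().round(2)
B=lambda i:i[...,2]-i[...,0]
G=lambda i:i.mean(-1)
for n in('top2','top3'):
    i=load(n)['img'].astype(float);U=range(298,331)
    print(n,'tub back',fit(i,U,155,166,B,1),'tub front',fit(i,U,182,194,B,-1),'plate front',fit(i,U,208,218,G,-1),'stop rear',fit(i,U,150,158,G,1))
i=load('top0')['img'].astype(float);print('top0 stop front',fit(i,U,156,162,G,-1))
i=load('top3')['img'].astype(int)
for u in(300,314,330): print(i[153:163,u].tolist())
```

```text
top2 tub back (array([1.390000e-02, 1.591696e+02]), np.int64(33), np.float64(0.14)) tub front (array([1.140000e-02, 1.882801e+02]), np.int64(33), np.float64(0.12)) plate front (array([  0.    , 212.4979]), np.int64(13), np.float64(0.3)) stop rear (array([3.450000e-02, 1.544331e+02]), np.int64(6), np.float64(0.15))
top3 tub back (array([1.570000e-02, 1.591777e+02]), np.int64(33), np.float64(0.15)) tub front (array([1.220000e-02, 1.882878e+02]), np.int64(33), np.float64(0.12)) plate front (array([8.370000e-02, 2.130654e+02]), np.int64(11), np.float64(0.29)) stop rear (array([5.260000e-02, 1.545318e+02]), np.int64(9), np.float64(0.22))
top0 stop front (array([1.900000e-02, 1.586708e+02]), np.int64(33), np.float64(0.09))
[[134, 131, 130], [112, 110, 108], [128, 134, 138], [101, 108, 110], [114, 123, 125], [107, 114, 117], [50, 63, 81], [43, 71, 114], [44, 72, 117], [39, 69, 114]]
[[112, 110, 110], [141, 146, 147], [132, 141, 143], [126, 135, 138], [111, 118, 120], [110, 117, 119], [57, 71, 91], [42, 71, 112], [40, 69, 113], [40, 65, 106]]
[[126, 124, 122], [101, 100, 100], [94, 95, 95], [81, 86, 88], [64, 69, 71], [114, 121, 124], [85, 90, 93], [45, 64, 94], [45, 75, 118], [43, 74, 117]]
```

The tub's back edge (slope 0.016) matches the stop's front edge (0.019), so it's flush. The lever tip at y≈163, z≈200 matches the locked position. The robot is clear.

```bash
python3 -c "
from plant import ctrl, eyes, finish_job
print(finish_job())"
```

```text
the job is handed in; nothing more can be done
None
```

The tub is flush against the back stop, the clamp lever is locked with its pad down on the lid, and the job is handed in at about 14 s; the jar and sauce cup look unmoved in the last pictures, but I took no final close-up of the onion or lemon.

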